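# Line up two busbars with a taper drift

### The arm

A 7-joint arm with a two-finger parallel gripper is mounted at the origin on the work surface. World frame = base frame: x ahead of the robot, y to its left, z up, the work surface at z = 0. Lengths are in mm, angles in rad, forces in N, time in s.
With the tool pointing down it reaches from about 425 to 925 mm from the base axis. Payload 6.8 kg.
Tool frame: the origin (TCP) lies between the finger pads; the fingertips stand 8 mm ahead of it and the grasp point (between the pads) lies 11 mm behind it; y points along the fingers, x is the direction in which the jaws open and shut, and the axes are right-handed (so a half turn about y gives the same grasp; the last joint's range is limited). The gripper opens to 88 mm and grips with 3 to 60 N. Pads are 20 mm wide; open, the fingers measure 115 mm over their backs; the gripper's body (75 mm by 178 mm) begins 61 mm behind the grasp point.
Start: joints at [-1.338, 0.477, 0.022, 1.555, -0.011, 1.109, -0.083], TCP at [225.61, 636.198, 230.664] pointing down, gripper open.
Joint ranges: [-2.96, 2.96], [-0.34, 2.1], [-1.41, 1.46], [0.24, 2.44], [-1.37, 4.51], [0.17, 1.92], [-2.96, 2.96]. Speed limits (rad/s): [2.39, 2.39, 3.14, 3.14, 3.14, 3.14, 3.14].

### API

Orientations are given as a rotation vector (axis times angle).
In Python, from station import robot, read_camera, workorder, cut_out, spot_point gives the robot as it stands.
- The arm moves only by the tool move_arm, never from a script. Its argument "motion" is a list that holds one entry, the list of rows, each a list of 7 numbers: the turn, a rotation vector about the tool's x, y, z in degrees, then the shift along the tool's x, y, z in m, then the opening, from 0 (shut) to 1 (fully open). In form: [[[ax, ay, az, x, y, z, grip], ...]]. A call has 1 to 12 rows; each row shifts and turns the commanded pose from where the row before left it, along the tool's axes as they then stand; what a row does not reach is not made up. A row lasts 1/8 s, in which the tool goes at most 62.5 mm and 10.7 degrees, less where a joint would pass 70% of its speed; a pose out of reach is approached as far as the arm can. A call is refused whole if a number of a shift passes 0.0625 or a number of a turn 10.7, either way. A call with a gripper value outside its range is refused whole. The fingers move at their own pace and stop on an object; "newtons" is the grip in N (left out, the last holds). Time passes only in rows, so rows that do not move let the fingers close. It gives the time, the measured TCP pose, the force and the opening at its end, in the units of the state.
- robot.get_state(): the state, without advancing time (a new reading comes with each control period).
- read_camera(name): name is "scene" or "top" or "wrist"; returns a dict with "pixels" (420x560x3 uint8, blue, green, red), "depth" (420x560 float32, mm along the optical axis (not along the pixel's ray), 0 where there is no reading), "vfov" (degrees; the focal length in pixels is half the picture's height over the tangent of half this angle, whatever the lens; pixels are square), "cx", "cy" (the principal point, pixels), "distortion" ([k1, k2, p1, p2, k3] as OpenCV has them; the pictures are not rectified), "pose" (4x4, takes a point from camera to world coordinates). Camera axes: x right, y down, z forward; pixel columns grow to the right and rows downward; lengths in mm; the calibration is good to about 2 mm. A picture is of the moment at which its call begins.
- workorder.hand_in(): hands the job in, once; it reports no verdict.
Trained networks look in a picture, given as the dict that the camera call returned (one of the last four; its "shot" number tells which), for a name from the list of things; names that differ only in an ending like _2 or _b are one class to them, and where a whole thing is asked for, a point or a joint stands for the part that bears it (a point fixed in the world has none). Each returns a list of dicts, best first, with "confidence" (0 to 1); they miss things now and then, are a little off and sometimes report something else, mostly with a low value. They report only what shows in the picture. A call takes as long as a camera call. They do not tell look-alikes from the thing itself.
- cut_out(picture, query): "mask" (420x560 bool, what is visible of it).
- spot_point(picture, query): "location" ([x, y, z] in mm, in the coordinates of the camera as it stood for that picture, good to about 4 mm: a listed point, or the origin of a listed thing).
The state is a dict: "t": time; "qpos": joint angles; "qvel": joint speeds; "effort": joint torques, N m; "ee_pos": TCP position; "ee_rot": TCP orientation; "force": force on the tool from outside, world axes, zero at the start; "torque": the same for the moment, N m; "grip_width": finger opening in mm.
Only numpy, scipy, OpenCV 4.12 (cv2) and the standard library are available. Lean on these libraries where they do the work, as an engineer would, in place of code of your own. Each camera call takes 0.05 s, during which the arm holds its last target. There are 200 camera calls.

### The job

Take the orange-handled taper drift out of the blue rack and push its point down through the large holes of the two overlapping copper busbars, so that the drift itself draws the sliding upper bar into line with the fixed lower one. Push it fully home, collar flat on the upper bar, and leave it standing there. Do not shove the bar with the gripper, and leave everything else on the table where it is.

Things in the scene. Friction and masses are not known exactly. Their poses are not given: they have to be found in the camera images.
- drift: Loose taper drift, 158 mm long, 0.15 to 0.31 kg, point down in the rack at first. Origin on its axis at the collar's underside, z up. Steel collar 36 mm across, z 0 to 8 mm; orange square handle 26 x 26 mm with a black band, z 8 to 78 mm, flats facing its own x and y. Below: shank 20 mm across to z -24 mm, then an even taper to a 7 mm blunt point at z -80 mm.
- drift_tip (a point): The point of the drift, on its axis, 80 mm below the collar's underside.
- rack: Fixed blue tool rack, 140 x 70 mm, top at 90 mm, left or right of the jig (changes places with the meter). Origin on the table under the 22 mm hole in which the drift hangs on its collar; lift it straight up by 85 mm or more to clear. A fixed red screwdriver handle, 24 mm across, 45 mm tall above the rack's top, stands 82 mm from that hole along the rack's own +x.
- jig: Fixed grey busbar jig, base 110 x 330 x 8 mm, red insulators, bars along its own y. Origin on the table under the fixed bar's large hole. Fixed lower copper bar: 60 mm wide, 10 mm thick, top at 86 mm, from y -155 to +50 mm; open below the hole down to the base. A black saddle, 88 mm wide, 111 mm high, bridges the sliding bar at y +110; a 20 mm bolt head, 93 mm high, is at y -125.
- fixed_hole (a point): Centre of the mouth of the fixed lower bar's large hole, 22 mm across, 86 mm above the table, through the 10 mm bar. (A 12 mm bolt hole lies 32 mm to each side along the bars in both bars; the drift's shank does not fit those.)
- bar (a joint): Displacement of the sliding upper bar (copper, 60 x 205 x 10 mm, on the lower bar, top at 96 mm) along the jig's own +y, in m: 0 when the holes are in line, 0.0065 to 0.0095 at the start, limits -0.006 and 0.012. It slides with about 5 N of friction and stays where left; pushing the drift in takes a few newtons, at most about 15 N.
- bar_hole (a point): Centre of the mouth of the sliding upper bar's large hole, 22 mm across, on the bar's top face, 96 mm above the table; it moves with the bar.
- meter: Loose yellow multimeter lying flat, 150 x 80 x 35 mm; bystander. Origin at the centre of its underside.
- breakers: Loose row of six white circuit breakers on a piece of rail, about 85 x 158 x 80 mm; bystander. Origin at the centre of its underside.
- tub: Loose white plastic tub, 100 mm across, 90 mm tall; bystander. Origin at the centre of its underside.
- screwdriver: Loose orange-handled screwdriver lying flat, 200 mm long; bystander.
- wrench: Loose steel wrench lying flat, 180 mm long; bystander.
- block: Loose wooden block, 110 x 60 x 40 mm; bystander. Origin at the centre of its underside.
- tape: Loose blue ring of tape lying flat, 90 mm across, 25 mm tall; bystander.
Not all that is in view belongs to the job. There is more than one size of the drift; the one meant has the size given above.

How it is judged:
By the outcome, as a careful person would: the job done as asked, in the order asked, and still so for the second after the job is handed in, with the robot touching nothing.
It also fails if it takes over 48 s, if anything falls off the work surface, if the arm or the gripper's body presses on something with over 40 N, if the wrist force passes 120 N, or if a joint passes its speed limit or range.

## Working session

There is one attempt and no reset: what is moved stays moved. The work goes in short steps, Python scripts to look and compute and a tool call to move; the robot and the scene stay as the last step left them, time stands still between calls to the robot, and variables do not carry over. Pictures are saved under pics/ and viewed, about 8 in all and at most 12, crops included, and the job is handed in when it is done.

Besides the shell and the picture viewer there is one more tool, called after "Request:" as name(argument=value, ...), one argument or row to a line, values as JSON. move_arm: Moves the arm, as the interface text tells. Its arguments: {"type":"object","properties":{"motion":{"type":"array","items":{"type":"array","items":{"type":"array","items":{"type":"number"}}}},"newtons":{"type":"number"}},"required":["motion"]}

```bash
mkdir -p pics; ls
cat > h.py <<'E'
import numpy as np, cv2
from station import robot, read_camera, workorder, cut_out, spot_point
def K(p):
    f=210/np.tan(np.radians(p["vfov"])/2); return np.array([[f,0,p["cx"]],[0,f,p["cy"]],[0,0,1.]])
def cloud(p):
    v,u=np.mgrid[0:420,0:560]
    n=cv2.undistortPoints(np.stack([u,v],-1).reshape(-1,1,2).astype(float),K(p),np.array(p["distortion"])).reshape(420,560,2)
    c=np.dstack([n,np.ones((420,560))])*p["depth"][...,None]
    T=np.array(p["pose"]); return c@T[:3,:3].T+T[:3,3]
def world(p,x):
    T=np.array(p["pose"]); return T[:3,:3]@np.array(x)+T[:3,3]
def pix(p,w):
    T=np.linalg.inv(np.array(p["pose"])); w=np.atleast_2d(w).astype(float)
    return cv2.projectPoints(w@T[:3,:3].T+T[:3,3],np.zeros(3),np.zeros(3),K(p),np.array(p["distortion"]))[0].reshape(-1,2)
E
python3 - <<'E'
from h import *
for n in ["scene","top"]:
    p=read_camera(n); cv2.imwrite(f"pics/{n}1.png",p["pixels"])
    print(n,np.array(p["pose"]).round(2).tolist())
    for q in ["drift","drift_tip","rack","jig","fixed_hole","bar_hole","meter","breakers","tub","block"]:
        print(q,[(round(d["confidence"],2),world(p,d["location"]).round(0).tolist(),pix(p,world(p,d["location"]))[0].round().tolist()) for d in spot_point(p,q)])
print(robot.get_state())
E
```

```text
pics
scene [[0.08, 0.86, -0.5, 1144.67], [1.0, -0.07, 0.03, -16.91], [-0.01, -0.5, -0.87, 1098.16], [0.0, 0.0, 0.0, 1.0]]
drift [(0.91, [524.0, 345.0, 91.0], [420.0, 184.0]), (0.84, [423.0, 331.0, 106.0], [406.0, 143.0]), (0.67, [399.0, -78.0, 1.0], [229.0, 173.0]), (0.61, [367.0, -298.0, -2.0], [139.0, 170.0])]
drift_tip [(0.18, [560.0, 46.0, 6.0], [286.0, 227.0])]
rack [(0.67, [523.0, 348.0, 1.0], [412.0, 204.0]), (0.23, [562.0, 49.0, 101.0], [287.0, 206.0]), (0.2, [524.0, 344.0, 95.0], [420.0, 183.0])]
jig [(0.56, [561.0, 45.0, 4.0], [285.0, 227.0])]
fixed_hole []
bar_hole [(0.93, [568.0, 50.0, 101.0], [288.0, 209.0])]
meter [(0.79, [558.0, -329.0, -1.0], [121.0, 240.0]), (0.43, [789.0, -64.0, 2.0], [243.0, 328.0])]
breakers [(0.61, [788.0, -66.0, -1.0], [242.0, 328.0])]
tub [(0.56, [776.0, 204.0, 2.0], [370.0, 312.0])]
block [(0.68, [761.0, -232.0, 2.0], [162.0, 322.0])]
top [[-0.0, -1.0, 0.05, 495.23], [-1.0, 0.0, 0.0, -18.14], [-0.0, -0.05, -1.0, 1345.36], [0.0, 0.0, 0.0, 1.0]]
drift [(0.81, [526.0, 343.0, 87.0], [131.0, 220.0]), (0.61, [424.0, 327.0, 100.0], [135.0, 263.0])]
d
[... 482 characters left out ...]
 [(0.81, [766.0, -236.0, 1.0], [370.0, 126.0])]
{'t': 1.1, 'qpos': array([-1.33811139,  0.47698852,  0.02238128,  1.55541664, -0.011499  ,
        1.10932206, -0.08306948]), 'qvel': array([-0.0004706 , -0.00070737,  0.00131411, -0.00046135,  0.00058219,
       -0.00127472, -0.00234102]), 'effort': array([-2.80702707e-04, -5.82742739e+01,  1.53269939e+00, -2.72931576e+01,
       -5.44733391e-02,  1.01241237e-02,  2.12076270e-05]), 'ee_pos': array([225.58763147, 636.18854816, 230.66420619]), 'ee_rot': array([-1.35134335, -0.95460217,  0.95463274]), 'force': array([ 0.70293774,  0.11753188, -0.40187302]), 'torque': array([ 0.01241561, -0.00496029, -0.01634003]), 'grip_width': 88.01927446391261}
```

Run:
```python
from h import *
from scipy.spatial.transform import Rotation as R
print(R.from_rotvec(robot.get_state()["ee_rot"]).as_matrix().round(3))
a=cv2.imread("pics/scene1.png");b=cv2.imread("pics/top1.png")
cv2.imwrite("pics/scene1b.png",cv2.resize(a,(800,600),interpolation=3))
c=b[150:300,90:290];cv2.imwrite("pics/top1c.png",cv2.resize(c,(800,600),interpolation=3))
```

```text
[[ 0.334 -0.    -0.943]
 [ 0.943 -0.     0.334]
 [-0.    -1.     0.   ]]
```

View pics/scene1b.png

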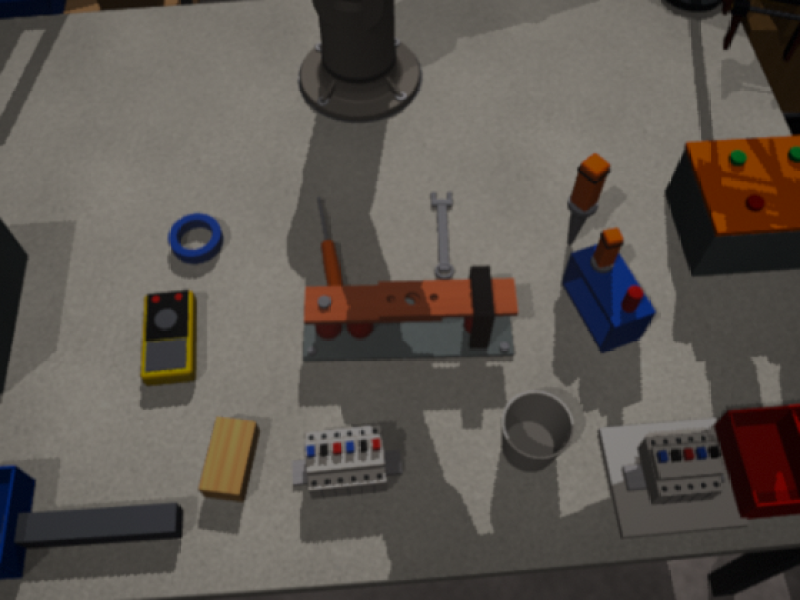

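View pics/top1c.png

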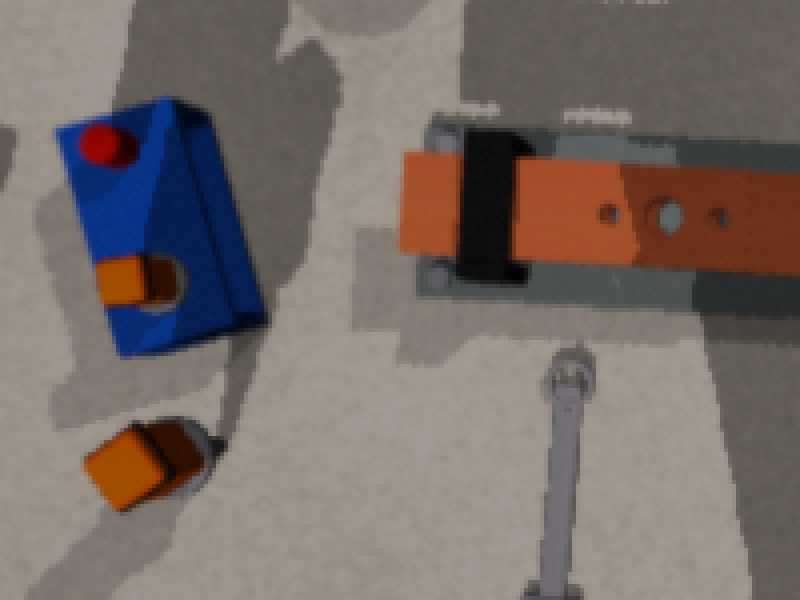

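The scene view shows two orange-handled drifts. One hangs in the blue rack at scene (607,248), top crop (140,280). A bigger one stands loose at scene (590,185), top crop (140,465). The one in the rack is meant, because the task names the rack and its size looks smaller. I'll check both sizes in the depth data and confirm with a closer wrist view.

Run:
```python
from h import *
for n in ["top","scene"]:
    p=read_camera(n); W=cloud(p); W[p["depth"]==0]=np.nan
    hsv=cv2.cvtColor(p["pixels"],cv2.COLOR_BGR2HSV)
    for m0 in [(525,344),(423,330)]:
        near=np.hypot(W[...,0]-m0[0],W[...,1]-m0[1])<50
        print(n,m0,"maxz",np.nanpercentile(W[near][:,2],[99,99.8]))
        zt=np.nanpercentile(W[near][:,2],99)
        t=near&(W[...,2]>zt-8)&(hsv[...,1]>120)
        q=W[t]; print(len(q),q.mean(0).round(1),cv2.minAreaRect(q[:,:2].astype(np.float32)))
    red=np.hypot(W[...,0]-525,W[...,1]-344)<130
    red&=(W[...,2]>120)&((hsv[...,0]<4)|(hsv[...,0]>174))&(hsv[...,1]>180)
    print("red",W[red].mean(0) if red.any() else None)
    # bar
    b=(abs(W[...,0]-564)<60)&(abs(W[...,1]-48)<170)&(abs(W[...,2]-96)<4)&(hsv[...,1]>100)
    q=W[b]; print("bar top",q.mean(0).round(1),cv2.minAreaRect(q[:,:2].astype(np.float32)))
```

```text
top (525, 344) maxz [169.04239107 170.45201262]
135 [524.  343.6 166.3] ((523.9671020507812, 343.9204406738281), (24.8775634765625, 26.797502517700195), 8.077058792114258)
top (423, 330) maxz [58.08838532 63.21946173]
0 [nan nan nan] ((0.0, 0.0), (0.0, 0.0), 0.0)
red [601.6877681  364.77126148 132.55478112]
bar top [565.6  94.2  95.4] ((567.7132568359375, 48.18730926513672), (72.99501037597656, 311.0520935058594), 0.9800693988800049)
scene (525, 344) maxz [170.19596917 172.062035  ]
137 [528.5 344.8 167.9] ((527.7744750976562, 345.3692321777344), (27.05295753479004, 24.709186553955078), 10.60027027130127)
scene (423, 330) maxz [30.36324409 31.73736612]
0 [nan nan nan] ((0.0, 0.0), (0.0, 0.0), 0.0)
red [608.16131147 366.88635139 133.24305259]
bar top [568.9  94.2  97.1] ((565.116943359375, 53.475563049316406), (301.2587890625, 64.3832015991211), 87.17251586914062)<stdin>:10: RuntimeWarning: Mean of empty slice.
  ret = um.true_divide(
```

Run:
```python
from h import *
from scipy.spatial.transform import Rotation as R
p=read_camera("wrist"); s=robot.get_state(); T=np.array(p["pose"]); A=R.from_rotvec(s["ee_rot"]).as_matrix()
print("cam in tool",(A.T@(T[:3,3]-s["ee_pos"])).round(1),(A.T@T[:3,:3]).round(2).tolist(),p["vfov"])
p=read_camera("scene"); W=cloud(p); m=cut_out(p,"drift")
for d in m:
    q=W[d["mask"]&(p["depth"]>0)]
    print(d["confidence"],len(q),np.percentile(q,[2,50,98],axis=0).round().tolist())
```

```text
cam in tool [  -0.7 -154.4   69. ] [[1.0, -0.0, 0.0], [-0.0, -0.25, 0.97], [0.0, -0.97, -0.25]] 66.08666538658785
0.74 1091 [[285.0, 145.0, 13.0], [342.0, 205.0, 37.0], [411.0, 297.0, 48.0]]
0.69 459 [[518.0, 331.0, 95.0], [536.0, 340.0, 140.0], [542.0, 359.0, 171.0]]
```

Run:
```python
from h import *
p=read_camera("scene"); W=cloud(p)
for u,v in [(415,117),(413,130),(409,142),(404,150),(400,160),(424,180)]: print(u,v,W[v,u].round(),p["depth"][v,u])
p=read_camera("top"); W=cloud(p)
for u,v in [(124,266),(135,263),(140,262),(145,261)]: print(u,v,W[v,u].round(),p["depth"][v,u])
cv2.imwrite("pics/x.png",cv2.resize(np.hstack([p["pixels"][200:300,80:180],read_camera("scene")["pixels"][80:180,370:470]]),(800,400),interpolation=2))
```

```text
415 117 [268. 407.   5.] 1396.452
413 130 [306. 395.   0.] 1381.3245
409 142 [345. 376.   3.] 1359.1974
404 150 [368. 358.   3.] 1347.2902
400 160 [394. 344.  -1.] 1337.2281
424 180 [540. 341. 131.] 1150.2345
124 266 [412. 384.  -2.] 1343.4237
135 263 [420. 356.  -1.] 1342.5757
140 262 [422. 343.   3.] 1339.0258
145 261 [424. 332.  -3.] 1344.3029
```

View pics/x.png

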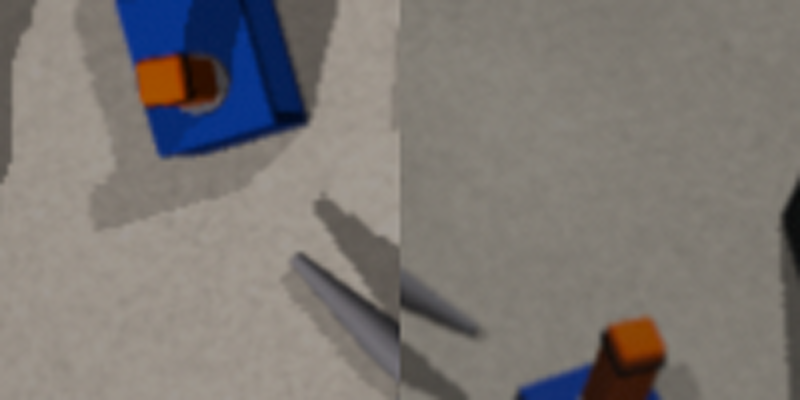

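The loose look-alike has toppled by itself: it now lies flat near (342,205). No move has been made yet. The drift in the rack, with its handle top at z≈169, is unaffected. Now going above it.

Request:
move_arm(
  motion=[
    [[0,0,0,-0.022,-0.009,-0.0475,1],[0,0,0,-0.022,-0.009,-0.0475,1],[0,0,0,-0.022,-0.009,-0.0475,1],[0,0,0,-0.022,-0.009,-0.0475,1],[0,0,0,-0.022,-0.009,-0.0475,1],[0,0,0,-0.022,-0.009,-0.0475,1],[0,0,0,-0.022,-0.009,-0.0475,1],[0,0,0,-0.022,-0.009,-0.0475,1],[0,-9.5,0,0,0,0,1],[0,-9.5,0,0,0,0,1],[0,-9.5,0,0,0,0,1],[0,0,0,0,0,0,1]],
  ],
)

```text
t: 3.0
ee_pos: [525.0, 343.2, 302.7]
ee_rot: [-1.132, -1.323, 1.322]
force: [0.3, 0.6, 0.2]
grip_width: 87.7
```

```bash
cat >> h.py <<'E'
from scipy.spatial.transform import Rotation as R
def st():
    s=robot.get_state(); A=R.from_rotvec(s["ee_rot"]).as_matrix()
    print("t",round(s["t"],2),"pos",s["ee_pos"].round(1),"F",s["force"].round(1),"M",s["torque"].round(2),"grip",round(s["grip_width"],1),"xang",np.degrees(np.arctan2(A[1,0],A[0,0])).round(2),"A",A.round(3).tolist()); return s,A
E
python3 - <<'E'
from h import *
s,A=st()
p=read_camera("wrist"); W=cloud(p); W[p["depth"]==0]=np.nan
near=np.hypot(W[...,0]-525,W[...,1]-344)<40
for lo,hi in [(162,176),(110,158),(96,102)]:
    t=near&(W[...,2]>lo)&(W[...,2]<hi); q=W[t]; print(lo,len(q),np.median(q,0).round(1),cv2.minAreaRect(q[:,:2].astype(np.float32)))
for q in ["drift","rack"]: print(q,[(round(d["confidence"],2),world(p,d["location"]).round(1).tolist()) for d in spot_point(p,q)])
cv2.imwrite("pics/w1.png",p["pixels"])
E
```

```text
t 3.0 pos [525.  343.2 302.7] F [0.3 0.6 0.2] M [-0.03  0.03  0.  ] grip 87.7 xang 98.88 A [[-0.154, 0.0, -0.988], [0.988, 0.0, -0.154], [0.0, -1.0, -0.0]]
162 743 [523.1 345.9 168.1] ((523.6679077148438, 345.8205261230469), (24.94080924987793, 26.02888298034668), 9.5675630569458)
110 175 [511.7 343.8 134.5] ((523.71435546875, 345.4617614746094), (27.11115074157715, 26.408992767333984), 7.469823360443115)
96 143 [511.8 343.1  98.5] ((517.8944091796875, 344.16827392578125), (21.095073699951172, 35.12738800048828), 16.501815795898438)
drift [(0.93, [353.0, 225.4, 22.1]), (0.92, [524.5, 346.4, 90.3])]
rack [(0.89, [519.5, 341.6, -1.6]), (0.2, [390.0, 117.1, 1.5])]
```

View pics/w1.png

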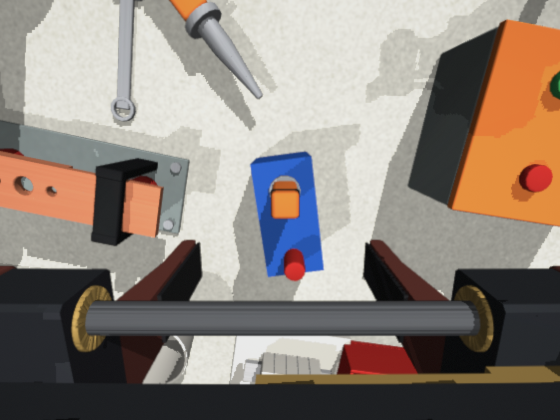

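The wrist view shows the rack drift's handle at (285,203) over its collar at (285,186). The bigger look-alike lies at (215,30), outside the rack. The handle measures 25–26 mm square, so the one in the rack is the right drift. Grasping it.

Request:
move_arm(
  motion=[
    [[0,0,0,0.003,0.03,0.001,1],[0,0,0,0,0.05,0,1],[0,0,0,0,0.05,0,1],[0,0,0,0,0.03,0,1],[0,0,0,0,0.019,0,1],[0,0,0,0,0,0,1],[0,0,0,0,0,0,0],[0,0,0,0,0,0,0],[0,0,0,0,0,0,0],[0,0,0,0,0,0,0],[0,0,0,0,0,0,0],[0,0,0,0,0,0,0]],
  ],
  newtons=50,
)

```text
t: 4.65
ee_pos: [523.5, 346.1, 123.7]
ee_rot: [-1.131, -1.324, 1.324]
force: [0.9, -0.9, -0.9]
grip_width: 31.2
```

Run:
```python
from h import *
st()
```

```text
t 4.65 pos [523.5 346.1 123.7] F [ 0.9 -0.9 -0.9] M [ 0.03  0.04 -0.01] grip 31.2 xang 98.97 A [[-0.156, -0.0, -0.988], [0.988, 0.0, -0.156], [0.0, -1.0, 0.0]]
```

Request:
move_arm(
  motion=[
    [[0,0,0,0,0,0,0],[0,0,0,0,0,0,0],[0,0,0,0,0,0,0],[0,0,0,0,-0.01,0,0],[0,0,0,0,-0.02,0,0],[0,0,0,0,-0.03,0,0],[0,0,0,0,-0.04,0,0],[0,0,0,0,-0.03,0,0],[0,0,0,0,-0.01,0,0],[0,0,0,0,0,0,0]],
  ],
)

```text
t: 5.9
ee_pos: [523.4, 346.1, 263.8]
ee_rot: [-1.131, -1.324, 1.323]
force: [0.4, -0.2, -2.8]
grip_width: 25.6
```

Run:
```python
from h import *
s,A=st()
out=[]
for n in ["scene","top"]:
    p=read_camera(n); 
    for q in ["drift","drift_tip","fixed_hole","bar_hole","jig"]: print(n,q,[(round(d["confidence"],2),world(p,d["location"]).round(1).tolist()) for d in spot_point(p,q)])
    if n=="scene": cv2.imwrite("pics/s2.png",cv2.resize(p["pixels"][60:270,220:500],(800,600)))
```

```text
t 5.9 pos [523.4 346.1 263.8] F [ 0.4 -0.2 -2.8] M [ 0.02  0.01 -0.01] grip 25.6 xang 98.98 A [[-0.156, 0.0, -0.988], [0.988, 0.0, -0.156], [0.0, -1.0, -0.0]]
scene drift [(0.9, [348.5, 227.3, 25.5]), (0.7, [525.0, 343.6, 230.8]), (0.4, [370.7, -299.2, -1.4]), (0.29, [391.4, 120.9, 0.6])]
scene drift_tip [(0.83, [527.4, 347.8, 150.7]), (0.76, [427.7, 301.1, 31.9]), (0.65, [523.8, 345.9, 0.6])]
scene fixed_hole [(0.69, [561.7, 45.6, 89.5]), (0.42, [388.5, 120.2, 3.2])]
scene bar_hole [(0.65, [564.5, 48.2, 98.6])]
scene jig [(0.96, [558.8, 45.6, 5.0]), (0.41, [562.6, 48.4, 100.9])]
top drift [(0.82, [351.1, 218.4, 17.1])]
top drift_tip [(0.62, [419.2, 298.4, 32.8])]
top fixed_hole [(0.73, [395.3, -71.1, -2.4]), (0.69, [562.2, 41.9, 86.4]), (0.24, [563.6, 49.7, 97.8])]
top bar_hole [(0.8, [563.6, 54.1, 98.4]), (0.56, [771.4, 203.4, -2.2])]
top jig [(0.73, [565.8, 43.2, 1.2])]
```

View pics/s2.png

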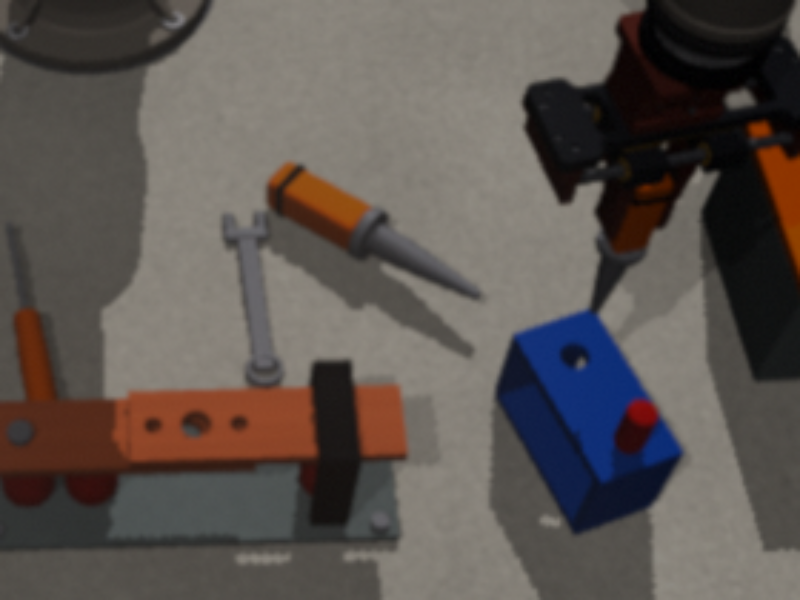

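The drift is lifted clear and hangs straight. The rack hole is empty at crop (575,357), and the bar holes show at crop (196,423). Moving to a spot just beyond the hole, so the wrist camera looks straight down at it.

Request:
move_arm(
  motion=[
    [[0,0,0,-0.02,0,-0.004,0],[0,0,0,-0.044,0,-0.006,0],[0,0,0,-0.05,0,-0.007,0],[0,0,0,-0.05,0,-0.007,0],[0,0,0,-0.05,0,-0.007,0],[0,0,0,-0.05,0,-0.007,0],[0,0,0,-0.0445,0,-0.0045,0],[0,9,0,0,0,0,0],[0,0,0,0,0.03,0,0],[0,0,0,0,0,0,0],[0,0,0,0,0,0,0]],
  ],
)

```text
t: 7.88
ee_pos: [613.8, 47.3, 234.5]
ee_rot: [-1.21, -1.209, 1.208]
force: [0.7, 0.0, -1.2]
grip_width: 26.0
```

Run:
```python
from h import *
s,A=st()
p=read_camera("wrist"); W=cloud(p); W[p["depth"]==0]=np.nan
for q in ["drift","drift_tip","fixed_hole","bar_hole","jig"]: print(q,[(round(d["confidence"],2),world(p,d["location"]).round(1).tolist()) for d in spot_point(p,q)])
t=(abs(W[...,0]-564)<50)&(abs(W[...,1]-70)<75)&(abs(W[...,2]-96)<5)
q=W[t]; print("bar",np.median(q,0),cv2.minAreaRect(q[:,:2].astype(np.float32)))
u,v=pix(p,[563,52,96])[0]; print("hole px",u,v)
cv2.imwrite("pics/w2.png",p["pixels"]); np.save("pics/w2.npy",p,allow_pickle=True)
u,v=int(u),int(v)
cv2.imwrite("pics/w2c.png",np.hstack([cv2.resize(p["pixels"],(400,300)),cv2.resize(p["pixels"][max(v-35,0):v+35,max(u-45,0):u+45],(386,300),interpolation=2)]))
```

```text
t 7.88 pos [613.8  47.3 234.5] F [ 0.7  0.  -1.2] M [ 0.08  0.02 -0.01] grip 26.0 xang 89.94 A [[0.001, 0.001, -1.0], [1.0, -0.0, 0.001], [-0.0, -1.0, -0.001]]
drift [(0.87, [613.2, 46.7, 198.4])]
drift_tip [(0.75, [613.4, 47.9, 197.1]), (0.7, [618.2, 44.9, 123.7]), (0.45, [426.7, 300.1, 27.6])]
fixed_hole [(0.69, [564.6, 43.1, 85.7])]
bar_hole [(0.81, [564.9, 46.0, 94.9])]
jig [(0.71, [563.0, 44.6, 2.3])]
bar [564.01112357  73.05815419  96.47297474] ((566.0543823242188, 69.82026672363281), (141.34776306152344, 87.00009155273438), 88.18988037109375)
hole px 287.63463389524276 149.8638189234713
```

View pics/w2c.png

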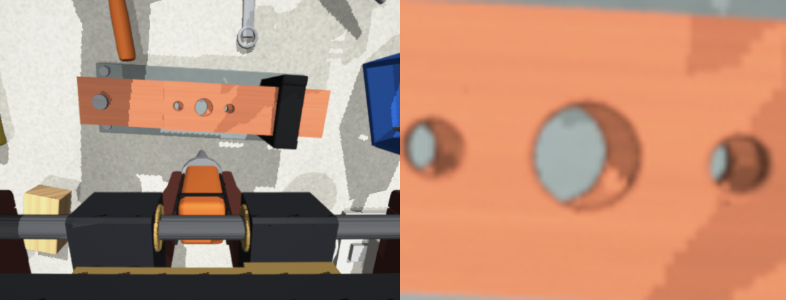

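```bash
cat >> h.py <<'E'
def ray(p,u,v,z):
    n=cv2.undistortPoints(np.array([[[u,v]]],float),K(p),np.array(p["distortion"]))[0,0]
    T=np.array(p["pose"]); d=T[:3,:3]@[n[0],n[1],1]; return T[:3,3]+d*(z-T[2,3])/d[2]
E
python3 - <<'E'
from h import *
p=np.load("pics/w2.npy",allow_pickle=True).item()
print("upper",ray(p,285.4,150.1,96).round(1),"L",ray(p,242+133/4.29,150,96).round(1),"R",ray(p,242+240/4.29,150,96).round(1),"T/B",ray(p,285.4,114+100/4.29,96).round(1),ray(p,285.4,114+210/4.29,96).round(1))
print("lower right edge",ray(p,290,150,76).round(1),ray(p,290,150,86).round(1))
h=cv2.cvtColor(p["pixels"],cv2.COLOR_BGR2HSV)
g=(h[...,1]<60).astype(np.uint8); n,l,s,c=cv2.connectedComponentsWithStats(g[120:190,230:340])
for i in range(1,n):
    if s[i,4]>8: print(s[i].tolist(),c[i].round(1)+[230,120])
# small holes and bar long edges -> jig yaw
W=cloud(p); e=[]
for u in range(150,360,15):
    col=(h[100:200,u,1]>80)&(h[100:200,u,0]<15); r=np.where(col)[0]+100
    if len(r): e.append([*ray(p,u,r[0]-.5,96)[:2],*ray(p,u,r[-1]+.5,96)[:2]])
e=np.array(e); print(e.round(1).tolist())
E
```

```text
upper [563.2  50.   96. ] L [563.1  38.9  96. ] R [563.1  61.2  96. ] T/B [552.1  50.   96. ] [574.6  50.   96. ]
lower right edge [564.4  54.6  76. ] [563.8  54.4  86. ]
[43, 19, 17, 22, 270] [281.2 149.4]
[14, 23, 6, 10, 50] [246.5 147.7]
[85, 28, 3, 8, 22] [316.  151.5]
[0, 62, 110, 8, 579] [274.4 186.6]
[[527.4, -67.6, 585.8, -73.5], [528.3, -54.6, 585.8, -59.8], [529.2, -41.6, 586.8, -46.1], [529.2, -28.5, 587.7, -32.5], [530.1, -15.5, 588.6, -18.8], [530.9, -2.5, 589.6, -5.1], [531.8, 10.5, 591.4, 8.5], [531.8, 23.5, 592.4, 22.2], [532.7, 36.6, 593.3, 35.9], [533.5, 49.6, 594.3, 49.7], [534.4, 62.7, 594.3, 63.4], [535.2, 75.8, 595.2, 77.2], [536.0, 88.9, 596.2, 91.0], [536.9, 102.0, 597.1, 104.9]]
```

Request:
move_arm(
  motion=[
    [[0,0,0,-0.0005,0,0.015,0],[0,0,0,0,0,0.025,0],[0,0,0,0,0,0.0107,0],[0,0,0,0,0.008,0,0],[0,0,0,0,0.008,0,0],[0,0,0,0,0,0,0],[0,0,0,0,0,0,0]],
  ],
)

```text
t: 9.05
ee_pos: [563.2, 47.5, 217.4]
ee_rot: [-1.209, -1.209, 1.209]
force: [-0.3, 0.1, -1.5]
grip_width: 26.0
```

Run:
```python
from h import *
s,A=st()
p=read_camera("scene")
for q in ["drift","drift_tip","bar_hole"]: print(q,[(round(d["confidence"],2),world(p,d["location"]).round(1).tolist()) for d in spot_point(p,q)])
u,v=pix(p,[563,47,105])[0].astype(int); print(u,v)
c=p["pixels"][v-50:v+25,u-50:u+50]
w=read_camera("wrist")
for q in ["drift","drift_tip","bar_hole"]: print(q,[(round(d["confidence"],2),world(w,d["location"]).round(1).tolist()) for d in spot_point(w,q)])
u,v=pix(w,[563,47,105])[0].astype(int); print(u,v)
d=w["pixels"][max(v-60,0):v+60,u-80:u+80]
cv2.imwrite("pics/h3.png",np.hstack([cv2.resize(c,(400,300),interpolation=2),cv2.resize(d,(400,300),interpolation=2)]))
```

```text
t 9.05 pos [563.2  47.5 217.4] F [-0.3  0.1 -1.5] M [-0.02  0.01 -0.01] grip 26.0 xang 89.97 A [[0.001, -0.0, -1.0], [1.0, -0.0, 0.001], [-0.0, -1.0, 0.0]]
drift [(0.82, [352.3, 222.9, 28.1]), (0.58, [565.4, 43.6, 184.5])]
drift_tip [(0.84, [562.3, 47.8, 104.3]), (0.76, [423.0, 301.1, 32.2])]
bar_hole [(0.82, [563.5, 50.0, 101.1]), (0.35, [776.7, 204.9, 3.0])]
286 205
drift [(0.98, [563.0, 48.1, 184.2]), (0.65, [567.5, 49.3, 95.5])]
drift_tip [(0.9, [565.3, 46.3, 104.9]), (0.59, [423.7, 298.5, 30.8])]
bar_hole [(0.68, [568.2, 50.1, 96.4])]
281 212
```

View pics/h3.png

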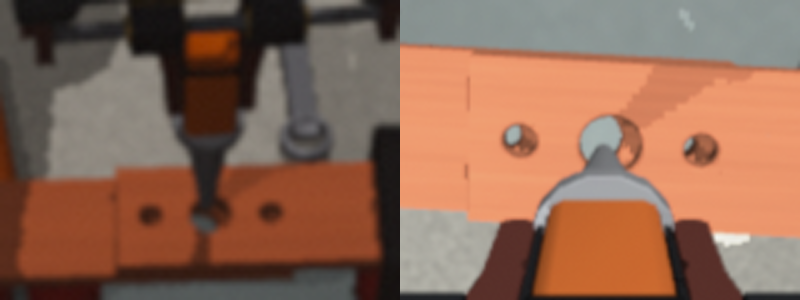

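The tip (right panel (603,148)) sits over the grey lens where both holes overlap, and the scene view agrees. Starting the insertion.

Request:
move_arm(
  motion=[
    [[0,0,0,-0.0005,0.004,0,0],[0,0,0,0,0.004,0,0],[0,0,0,0,0.004,0,0],[0,0,0,-0.0005,0.004,0,0],[0,0,0,0,0.004,0,0],[0,0,0,0,0.003,0,0],[0,0,0,0,0,0,0]],
  ],
)

```text
t: 10.32
ee_pos: [562.7, 46.5, 194.4]
ee_rot: [-1.209, -1.208, 1.209]
force: [0.1, -0.8, -1.3]
grip_width: 25.8
```

```bash
python3 -c "
from h import *
st()"
```

```text
t 10.32 pos [562.7  46.5 194.4] F [ 0.1 -0.8 -1.3] M [-0.06  0.06  0.03] grip 25.8 xang 89.97 A [[0.0, -0.0, -1.0], [1.0, -0.0, 0.0], [-0.0, -1.0, 0.0]]
```

Request:
move_arm(
  motion=[
    [[0,0,0,-0.0005,0.003,0,0],[0,0,0,-0.0005,0.003,0,0],[0,0,0,-0.0005,0.003,0,0],[0,0,0,-0.0005,0.003,0,0],[0,0,0,-0.0005,0.003,0,0],[0,0,0,-0.0005,0.003,0,0],[0,0,0,0,0,0,0]],
  ],
)

```text
t: 11.2
ee_pos: [563.3, 44.9, 176.7]
ee_rot: [-1.209, -1.211, 1.208]
force: [1.5, 4.4, -0.8]
grip_width: 25.7
```

```bash
python3 -c "
from h import *
st()"
```

```text
t 11.2 pos [563.3  44.9 176.7] F [ 1.5  4.4 -0.8] M [ 1.6  -0.37  0.02] grip 25.7 xang 90.03 A [[-0.001, 0.001, -1.0], [1.0, 0.002, -0.001], [0.002, -1.0, -0.001]]
```

Request:
move_arm(
  motion=[
    [[0,0,0,-0.0003,0.003,-0.0003,0],[0,0,0,-0.0003,0.003,-0.0003,0],[0,0,0,-0.0002,0.003,0,0],[0,0,0,-0.0002,0.003,0,0],[0,0,0,0,0.003,0,0],[0,0,0,0,0,0,0]],
  ],
)

```text
t: 11.95
ee_pos: [563.4, 43.8, 161.5]
ee_rot: [-1.208, -1.21, 1.209]
force: [0.6, 5.4, -0.1]
grip_width: 25.8
```

```bash
python3 -c "
from h import *
st()"
```

```text
t 11.95 pos [563.4  43.8 161.5] F [ 0.6  5.4 -0.1] M [ 1.49 -0.02 -0.  ] grip 25.8 xang 90.04 A [[-0.001, -0.0, -1.0], [1.0, 0.001, -0.001], [0.001, -1.0, 0.0]]
```

Request:
move_arm(
  motion=[
    [[0,0,0,-0.0003,0.003,0,0],[0,0,0,-0.0002,0.003,0,0],[0,0,0,0,0.002,0,0],[0,0,0,0,0.002,0,0],[0,0,0,0,0.002,0,0],[0,0,0,0,0.002,0,0],[0,0,0,0,0,0,0]],
  ],
)

```text
t: 12.82
ee_pos: [563.2, 43.2, 147.5]
ee_rot: [-1.208, -1.21, 1.209]
force: [0.3, 4.9, -0.3]
grip_width: 25.7
```

```bash
python3 -c "
from h import *
st()"
```

```text
t 12.82 pos [563.2  43.2 147.5] F [ 0.3  4.9 -0.3] M [1.41 0.09 0.02] grip 25.7 xang 90.04 A [[-0.001, -0.001, -1.0], [1.0, 0.001, -0.001], [0.001, -1.0, 0.001]]
```

Request:
move_arm(
  motion=[
    [[0,0,0,0,0.002,0,0],[0,0,0,0,0.002,0,0],[0,0,0,0,0.002,0,0],[0,0,0,0,0.002,0,0],[0,0,0,0,0.002,0,0],[0,0,0,0,0,0,0]],
  ],
)

```text
t: 13.58
ee_pos: [563.2, 43.2, 137.5]
ee_rot: [-1.208, -1.21, 1.209]
force: [-0.7, 5.3, -0.9]
grip_width: 26.0
```

```bash
python3 -c "
from h import *
st()"
```

```text
t 13.57 pos [563.2  43.2 137.5] F [-0.7  5.3 -0.9] M [1.36 0.11 0.02] grip 26.0 xang 90.04 A [[-0.001, -0.001, -1.0], [1.0, 0.001, -0.001], [0.001, -1.0, 0.001]]
```

Request:
move_arm(
  motion=[
    [[0,0,0,0,0.002,0,0],[0,0,0,0,0.002,0,0],[0,0,0,0,0.002,0,0],[0,0,0,0,0.0015,0,0],[0,0,0,0,0.001,0,0],[0,0,0,0,0.001,0,0],[0,0,0,0,0,0,0]],
  ],
)

```text
t: 14.45
ee_pos: [563.2, 43.2, 129.5]
ee_rot: [-1.208, -1.21, 1.209]
force: [-6.4, 5.2, 13.2]
grip_width: 25.9
```

```bash
python3 -c "
from h import *
st()"
```

```text
t 14.45 pos [563.2  43.2 129.5] F [-6.4  5.2 13.2] M [1.21 1.36 0.03] grip 25.9 xang 90.03 A [[-0.0, -0.0, -1.0], [1.0, 0.002, -0.0], [0.002, -1.0, 0.0]]
```

Request:
move_arm(
  motion=[
    [[0,0,0,0.001,-0.001,0,0],[0,0,0,0,0,0,0],[0,0,0,0,0,0,0.7],[0,0,0,0,0,0,0.7],[0,0,0,0,0,0,0.7],[0,0,0,0,0,0,0.7],[0,0,0,0,0,0,0.7],[0,0,0,0,0,0,0.7],[0,0,0,0,0,0,0.7]],
  ],
)

```text
t: 15.58
ee_pos: [563.5, 43.1, 129.1]
ee_rot: [-1.209, -1.209, 1.209]
force: [0.3, -0.1, 0.1]
grip_width: 61.6
```

```bash
python3 -c "
from h import *
st()"
```

```text
t 15.57 pos [563.5  43.1 129.1] F [ 0.3 -0.1  0.1] M [ 0.07 -0.   -0.01] grip 61.6 xang 89.98 A [[0.0, 0.0, -1.0], [1.0, 0.0, 0.0], [0.0, -1.0, -0.0]]
```

Free of contact. Straight up and look.

Request:
move_arm(
  motion=[
    [[0,0,0,0,-0.015,0,0.7],[0,0,0,0,-0.03,0,0.7],[0,0,0,0,-0.05,0,0.7],[0,0,0,0,-0.05,0,0.7],[0,0,0,0,-0.04,0,0.7],[0,0,0,0,0,0.05,0.7],[0,0,0,0,0,0.05,0.7],[0,0,0,0,0,0,0.7],[0,0,0,0,0,0,0.7]],
  ],
)

```text
t: 16.7
ee_pos: [464.3, 43.1, 315.3]
ee_rot: [-1.211, -1.211, 1.207]
force: [0.1, 0.2, 0.3]
grip_width: 61.8
```

Run:
```python
from h import *
s,A=st()
p=read_camera("scene"); w=read_camera("wrist")
for n,c in [("scene",p),("wrist",w)]:
    W=cloud(c); W[c["depth"]==0]=np.nan
    t=(np.hypot(W[...,0]-563,W[...,1]-43.5)<22)&(W[...,2]>168); q=W[t]
    print(n,"handle top",len(q),np.median(q,0).round(1),"drift",[(round(d["confidence"],2),world(c,d["location"]).round(1).tolist()) for d in spot_point(c,"drift")])
    t=(np.hypot(W[...,0]-563,W[...,1]-43.5)<19)&(W[...,2]>99)&(W[...,2]<110); print("collar z",np.nanmedian(W[t][:,2]))
u,v=pix(p,[563,44,130])[0].astype(int)
a=p["pixels"][v-50:v+55,u-70:u+70]
u,v=pix(w,[563,44,130])[0].astype(int); v=max(v,75)
b=w["pixels"][v-75:v+75,u-100:u+100]
cv2.imwrite("pics/f.png",np.hstack([cv2.resize(a,(400,300),interpolation=2),cv2.resize(b,(400,300),interpolation=2)]))
```

```text
t 16.7 pos [464.3  43.1 315.3] F [0.1 0.2 0.3] M [ 0.02 -0.02  0.04] grip 61.8 xang 89.97 A [[0.0, 0.002, -1.0], [1.0, 0.001, 0.001], [0.001, -1.0, -0.002]]
scene handle top 153 [567.1  44.5 175. ] drift [(0.77, [563.6, 41.4, 95.7]), (0.71, [347.1, 224.2, 25.8])]
collar z 104.75112882895485
wrist handle top 391 [556.2  43.8 173.6] drift [(0.95, [354.3, 225.8, 24.1]), (0.86, [563.2, 45.8, 93.1])]
collar z 104.20738885608438
```

View pics/f.png

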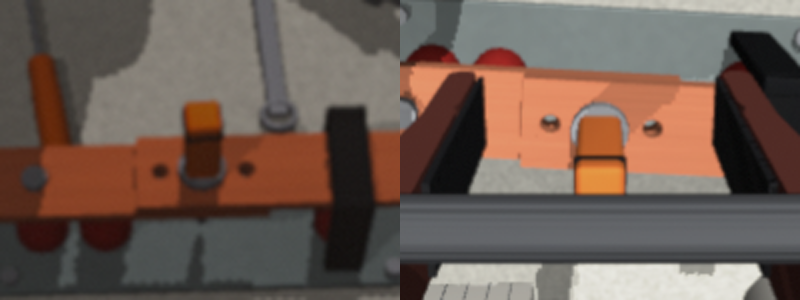

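The drift stands upright with its collar flat on the bar at left panel (203,175). The collar top is at z≈104 mm and the handle top at ≈174 mm, as expected for a fully seated drift, and the tip shows below the bar at (198,235).

```bash
python3 -c "
from h import *
print(workorder.hand_in()); st()"
```

```text
the job is handed in; nothing more can be done
None
the job is handed in; nothing more can be done
```

The taper drift from the blue rack is pushed fully home through both busbars and left standing, and the job is handed in. I eased the tip in while moving it toward the fixed hole. The taper drew the sliding bar into line against about 5 N of friction, and the gripper never touched the bar.

- **Seated:** I pushed until the collar met the bar at about 13 N. Afterwards the collar top read 104–105 mm and the handle top 174–175 mm, against 104 and 174 expected.
- **Alignment:** I did not measure the bar's final displacement. The 20 mm shank is through both 22 mm holes, so they must be in line to within the clearance.
- **Standing free:** after release the drift is upright, the force on the arm reads about zero, and the gripper is clear. I last read the clock at 16.7 s, just before handing in.
- **Disagreements:** the two cameras' handle-top readings differ by up to 11 mm in x, because each sees different faces. The collar and drift positions agree.
- **Other objects:** a larger look-alike drift standing loose on the table fell over by itself before the arm first moved. I left it where it lay. I did not re-measure the other objects at the end.

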